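Line up the sample bells by height

TASK

Stand the four black bells on the sample board in order of height, one centred on each cork pad: the shortest on the pad next to the upright steel end stop, rising to the tallest at the far end of the row. Leave all four standing upright and still, and do not knock any bell over on the way.

Things in the scene. Friction and masses are not known exactly. Their poses are not given: they have to be found in the camera images.
- bell_a: the shortest of four loose black bells, standing upright on the table at the start: 66 mm tall, round foot 42 mm across, about 140 g, tapering up to a short brass neck 18 mm thick and, on top, a cylindrical black knob 26 mm in diameter and 25 mm tall (the grip). Origin at the centre of the underside of the foot, z up along the bell; round, so its yaw means nothing.
- bell_b: the second shortest of four loose black bells, standing upright on the table at the start: 80 mm tall, round foot 47 mm across, about 180 g, tapering up to a short brass neck 18 mm thick and, on top, a cylindrical black knob 26 mm in diameter and 25 mm tall (the grip). Origin at the centre of the underside of the foot, z up along the bell; round, so its yaw means nothing.
- bell_c: the second tallest of four loose black bells, standing upright on the table at the start: 94 mm tall, round foot 52 mm across, about 240 g, tapering up to a short brass neck 18 mm thick and, on top, a cylindrical black knob 26 mm in diameter and 25 mm tall (the grip). Origin at the centre of the underside of the foot, z up along the bell; round, so its yaw means nothing.
- bell_d: the tallest of four loose black bells, standing upright on the table at the start: 108 mm tall, round foot 58 mm across, about 300 g, tapering up to a short brass neck 18 mm thick and, on top, a cylindrical black knob 26 mm in diameter and 25 mm tall (the grip). Origin at the centre of the underside of the foot, z up along the bell; round, so its yaw means nothing.
- pad_p: one of four identical fixed round cork pads, 60 mm across and 2 mm thick, in a straight row 80 mm apart on a fixed plywood board 85 mm by 450 mm, 8 mm thick. Origin at the centre of its underside, on the board; the pad's top, where a bell stands, is 2 mm higher (10 mm above the table). The letters do not follow the order along the row.
- pad_q: one of four identical fixed round cork pads, 60 mm across and 2 mm thick, in a straight row 80 mm apart on a fixed plywood board 85 mm by 450 mm, 8 mm thick. Origin at the centre of its underside, on the board; the pad's top, where a bell stands, is 2 mm higher (10 mm above the table). The letters do not follow the order along the row.
- pad_r: one of four identical fixed round cork pads, 60 mm across and 2 mm thick, in a straight row 80 mm apart on a fixed plywood board 85 mm by 450 mm, 8 mm thick. Origin at the centre of its underside, on the board; the pad's top, where a bell stands, is 2 mm higher (10 mm above the table). The letters do not follow the order along the row.
- pad_s: one of four identical fixed round cork pads, 60 mm across and 2 mm thick, in a straight row 80 mm apart on a fixed plywood board 85 mm by 450 mm, 8 mm thick. Origin at the centre of its underside, on the board; the pad's top, where a bell stands, is 2 mm higher (10 mm above the table). The letters do not follow the order along the row.
- end_stop: fixed upright steel plate, 70 mm wide, 12 mm thick and 50 mm tall, standing across one end of the board in line with the row of pads; it may be at either end (the other end has only a flat wooden strip, 5 mm high). The four pad centres lie 80, 160, 240 and 320 mm from it. Origin at the centre of its underside, on the board; its y axis runs along the row (either way), x across it.
Not all that is in view belongs to the job. What is shaped like the bell_a but red or white is not meant.

How it is judged:
By the outcome, as a careful person would: the job done as asked, in the order asked, and still so for the second after the job is handed in, with the robot touching nothing.
It also fails if it takes over 96 s, if anything falls off the work surface, if the arm or the gripper's body presses on something with over 40 N, if the wrist force passes 120 N, or if a joint passes its speed limit or range.

ROBOT

A 7-joint arm with a two-finger parallel gripper is mounted at the origin on the work surface. World frame = base frame: x ahead of the robot, y to its left, z up, the work surface at z = 0. Lengths are in m, angles in rad, forces in N, time in s.
With the tool pointing down it reaches from about 0.425 to 0.875 m from the base axis. Payload 4.7 kg.
Tool frame: the origin (TCP) lies where the fingers leave the gripper's body, on its centre line; the fingertips stand 70 mm ahead of it and the grasp point (between the pads) lies 51 mm ahead of it; z points along the fingers, y is the line along which they close (so a half turn about z gives the same grasp; the last joint's range is limited). The gripper opens to 87 mm and grips with 3 to 60 N. Pads are 19 mm wide; open, the fingers measure 117 mm over their backs; the gripper's body (75 mm by 190 mm) begins 51 mm behind the grasp point.
Start: joints at [1.218, 0.321, -0.07, 1.45, 0.023, 1.371, -0.057], TCP at [0.233, -0.607, 0.292] pointing down, gripper open.
Joint ranges: [-2.86, 2.86], [-0.3, 2.09], [-1.38, 1.24], [0.06, 2.45], [-1.56, 4.7], [0.09, 2.05], [-2.69, 2.69]. Speed limits (rad/s): [2.57, 2.57, 3.14, 3.14, 3.14, 3.14, 3.14].

INTERFACE

Orientations are given as a rotation vector (axis times angle).
In Python, from bench import get_state, get_image, get_calibration, close_job gives the robot as it stands.
- The arm moves only by the tool send_rows, never from a script. Its argument "rows" is a list of rows, each an object of numbers: "hand": the finger opening in mm, from 0 to 87; "x", "y", "z": the shift along the world's x, y, z in mm; "roll": the turn about the world's z in degrees. A call has 1 to 10 rows; each row shifts and turns the commanded pose from where the row before left it; what a row does not reach is not made up. A row lasts 1/10 s, in which the tool goes at most 50 mm and 8.59 degrees, less where a joint would pass 70% of its speed; a pose out of reach is approached as far as the arm can. A call is refused whole if a number of a shift passes 50 or a number of a turn 8.59, either way. A call with a gripper value outside its range is refused whole. The fingers move at their own pace and stop on an object; "force" is the grip in N (left out, the last holds). Time passes only in rows, so rows that do not move let the fingers close. It gives the time, the measured TCP pose, the force, the opening and the grip force at its end, in the units of the state.
- get_state(): the state, without advancing time (a new reading comes with each control period).
- get_image(name): name is "scene" or "top"; returns the picture (400x640x3 uint8, blue, green, red); there is no depth.
- get_calibration(name): a dict with "mtx" (3x3 intrinsics, pixels), "D" ([k1, k2, p1, p2, k3] as OpenCV has them; the pictures are not rectified), "world_from_camera" (4x4, takes a point from camera to world coordinates). Camera axes: x right, y down, z forward; pixel columns grow to the right and rows downward; lengths in m; the calibration is good to about 2 mm. A picture is of the moment at which its call begins. get_calibration takes no time and is no camera call.
- close_job(): hands the job in; it is judged then, once.
The state is a dict: "time": time; "joint_positions": joint angles; "qd": joint speeds; "joint_torque": joint torques, N m; "position": TCP position; "tool_rot": TCP orientation; "ft_force": force on the tool from outside, world axes, zero at the start; "torque": the same for the moment, N m; "grip_width": opening from 0.0 (shut) to 1.0 (fully open); "grip_force": force on a finger pad.
Only numpy, scipy, OpenCV 4.12 (cv2) and the standard library are available. Lean on these libraries where they do the work, as an engineer would, in place of code of your own. Each camera call takes 0.05 s, during which the arm holds its last target. There are 200 camera calls.

## Working session

There is one attempt and no reset: what is moved stays moved. The work goes in short steps, Python scripts to look and compute and a tool call to move; the robot and the scene stay as the last step left them, time stands still between calls to the robot, and variables do not carry over. Pictures are saved under pics/ and viewed, at most 14 in all, crops included, and the job is handed in when it is done.

Besides the shell and the picture viewer there is one more tool, called after "Call:" as name(argument=value, ...) on one line, values as JSON. send_rows: Moves the arm, as the interface text tells. Its arguments: {"type":"object","properties":{"rows":{"type":"array","items":{"type":"object","properties":{"hand":{"type":"number"},"x":{"type":"number"},"y":{"type":"number"},"z":{"type":"number"},"roll":{"type":"number"}}}},"force":{"type":"number"}},"required":["rows"]}

```bash
mkdir -p pics; cat > h.py <<'E'
import cv2, numpy as np
from bench import *
def ray(n,u,v):
    c=get_calibration(n);M=np.array(c["world_from_camera"])
    p=cv2.undistortPoints(np.array([[[u,v]]],float),np.array(c["mtx"]),np.array(c["D"]))[0,0]
    return M[:3,3],M[:3,:3]@np.array([p[0],p[1],1])
def at(n,u,v,z):
    o,d=ray(n,u,v);return o+d*(z-o[2])/d[2]
def proj(n,P):
    c=get_calibration(n);W=np.linalg.inv(np.array(c["world_from_camera"]))
    return cv2.projectPoints(np.atleast_2d(np.array(P,float)),cv2.Rodrigues(W[:3,:3])[0],W[:3,3],np.array(c["mtx"]),np.array(c["D"]))[0][:,0]
E
python3 - <<'E'
from h import *
for n in("top","scene"):
    cv2.imwrite(f"pics/{n}0.png",get_image(n)); print(n,np.round(np.array(get_calibration(n)["world_from_camera"]),3).tolist())
s=get_state();print({k:np.round(v,3).tolist() for k,v in s.items()})
E
```

```text
top [[0.03, -0.998, 0.062, 0.455], [-1.0, -0.031, -0.002, -0.021], [0.004, -0.062, -0.998, 0.87], [0.0, 0.0, 0.0, 1.0]]
scene [[0.829, 0.376, -0.413, 0.889], [0.559, -0.544, 0.626, -0.628], [0.01, -0.75, -0.661, 0.647], [0.0, 0.0, 0.0, 1.0]]
{'time': 0.1, 'joint_positions': [1.218, 0.322, -0.07, 1.452, 0.023, 1.371, -0.057], 'qd': [-0.0, -0.001, 0.002, -0.002, -0.0, -0.0, 0.001], 'joint_torque': [0.0, -49.257, -0.405, -31.34, -0.064, 0.039, 0.0], 'position': [0.233, -0.606, 0.291], 'tool_rot': [-3.087, -0.573, 0.001], 'ft_force': [0.206, -0.113, 0.166], 'torque': [-0.003, 0.012, -0.03], 'grip_force': 0.0, 'grip_width': 0.995}
```

View pics/top0.png

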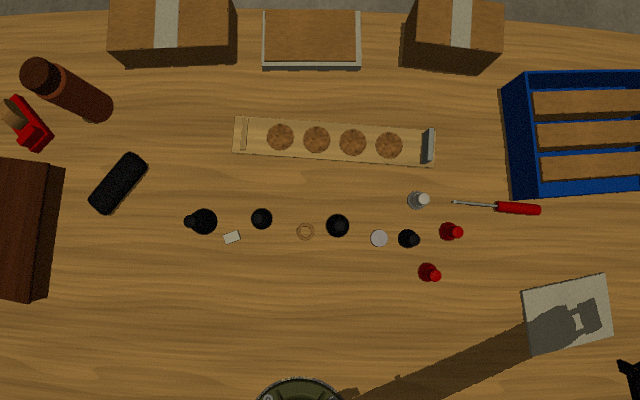

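View pics/scene0.png

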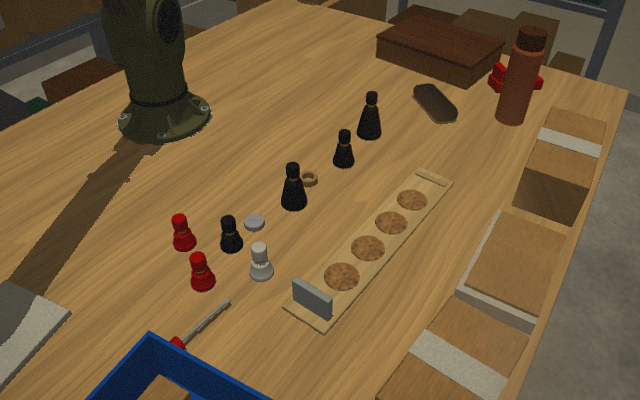

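Black bell candidates (top view): (203,221), (262,218), (337,225) and (408,239). Not meant: white (418,200), red (450,231) and (430,272), the grey disc (379,238) and the black case (118,183). The stop is at the right-hand end of the board (430,146). Next, a close crop of both views to check this choice.

```bash
python3 - <<'E'
import cv2,numpy as np
t=cv2.imread("pics/top0.png");s=cv2.imread("pics/scene0.png")
f=lambda a,g:np.clip(a.astype(float)*g,0,255).astype(np.uint8)
cv2.imwrite("pics/ct.png",cv2.resize(f(t[195:255,175:435],2.2),None,fx=3,fy=3,interpolation=2))
cv2.imwrite("pics/cb.png",cv2.resize(f(t[105:175,225:445],1.3),None,fx=3.6,fy=3.6,interpolation=2))
cv2.imwrite("pics/cs.png",cv2.resize(f(s[80:260,205:395],2.2),None,fx=3.3,fy=3.3,interpolation=2))
E
```

```text
(no output)
```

View pics/ct.png

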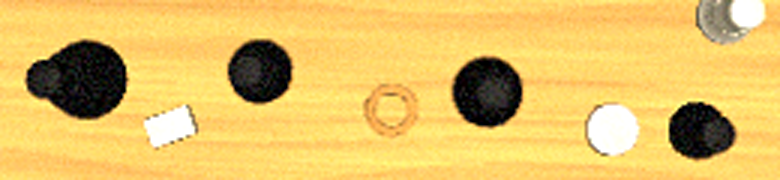

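View pics/cb.png

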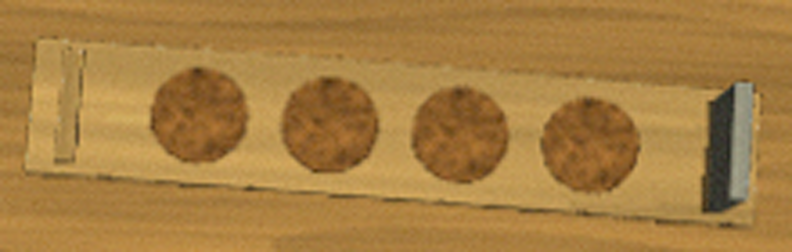

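View pics/cs.png

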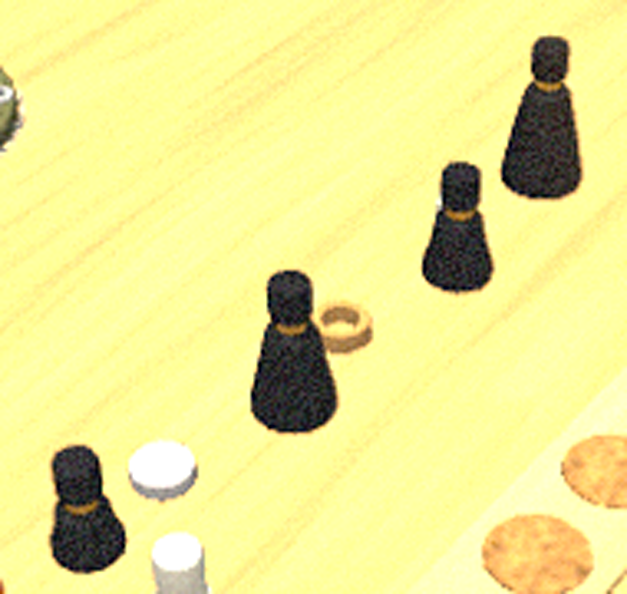

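```bash
python3 - <<'E'
from h import *
H=dict(a=66,b=80,c=94,d=108)
ft=dict(d=(88,79),b=(260,71),c=(487,91),a=(696,130)); kt=dict(d=(44,79),a=(717,134),c=(492,93),b=(251,67))
ks=dict(d=(551,46),b=(461,171),c=(291,280),a=(77,456))
T=lambda p:((p[0]+.5)/3-.5+175,(p[1]+.5)/3-.5+195)
S=lambda p:((p[0]+.5)/3.3-.5+205,(p[1]+.5)/3.3-.5+80)
for k in "abcd":
    print(k,[np.round(1000*x[:2]).tolist() for x in(at("top",*T(ft[k]),.0),at("top",*T(kt[k]),H[k]/1000),at("scene",*S(ks[k]),H[k]/1000))])
P=np.array([at("top",(u+.5)/3.6-.5+225,(v+.5)/3.6-.5+105,.01)[:2]*1000 for u,v in((199,115),(330,124),(460,134),(590,145))])
print(P.round(1),np.linalg.norm(np.diff(P,axis=0),axis=1))
m=P.mean(0);d=P[3]-P[0];d/=np.linalg.norm(d);print("fit",[(m+d*s).round(1).tolist() for s in(-120,-40,40,120)],np.degrees(np.arctan2(d[1],d[0])))
E
```

```text
a [[424.0, -222.0], [424.0, -221.0], [424.0, -220.0]]
b [[458.0, 98.0], [460.0, 93.0], [458.0, 96.0]]
c [[448.0, -68.0], [448.0, -66.0], [448.0, -67.0]]
d [[448.0, 225.0], [448.0, 223.0], [450.0, 220.0]]
[[ 638.3   63. ]
 [ 635.1  -17.1]
 [ 631.5  -96.6]
 [ 627.5 -176.4]] [80.15496966 79.52808661 79.90506265]
fit [[638.5, 63.1], [634.9, -16.8], [631.3, -96.7], [627.7, -176.7]] -92.58806868161741
```

Call:
send_rows(rows=[{"x": 20, "y": 40, "hand": 60}, {"x": 20, "y": 40}, {"x": 20, "y": 40}, {"x": 20, "y": 40}, {"x": 20, "y": 40}, {"x": 20, "y": 40}, {"x": 20, "y": 40}, {"x": 20, "y": 40}, {"x": 20, "y": 40}, {"x": 11, "y": 25}], force=20)

```text
schema error: expected keys hand, x, y, z, roll
```

Call:
send_rows(rows=[{"z": -30}, {"z": -30}, {"z": -30}, {"z": -20}, {}])

```text
schema error: expected keys hand, x, y, z, roll
```

Call:
send_rows(rows=[{"x": 20, "y": 40, "z": 0, "roll": 0, "hand": 60}, {"x": 20, "y": 40, "z": 0, "roll": 0, "hand": 60}, {"x": 20, "y": 40, "z": 0, "roll": 0, "hand": 60}, {"x": 20, "y": 40, "z": 0, "roll": 0, "hand": 60}, {"x": 20, "y": 40, "z": 0, "roll": 0, "hand": 60}, {"x": 20, "y": 40, "z": 0, "roll": 0, "hand": 60}, {"x": 20, "y": 40, "z": 0, "roll": 0, "hand": 60}, {"x": 20, "y": 40, "z": 0, "roll": 0, "hand": 60}, {"x": 20, "y": 40, "z": 0, "roll": 0, "hand": 60}, {"x": 11, "y": 25, "z": 0, "roll": 0, "hand": 60}], force=20)

```text
time: 1.1
position: [0.4254, -0.218, 0.2922]
tool_rot: [-3.087, -0.579, -0.0]
ft_force: [-0.3, 0.1, -1.2]
grip_width: 0.69
grip_force: 0.0
```

Call:
send_rows(rows=[{"x": 0, "y": 0, "z": -30, "roll": 0, "hand": 60}, {"x": 0, "y": 0, "z": -30, "roll": 0, "hand": 60}, {"x": 0, "y": 0, "z": -20, "roll": 0, "hand": 60}, {"x": 0, "y": 0, "z": 0, "roll": 0, "hand": 60}, {"x": 0, "y": 0, "z": 0, "roll": 0, "hand": 60}])

```text
time: 1.6
position: [0.4241, -0.2218, 0.2125]
tool_rot: [-3.089, -0.573, 0.0]
ft_force: [-0.1, 0.5, 0.9]
grip_width: 0.691
grip_force: 0.0
```

Call:
send_rows(rows=[{"x": 0, "y": 1, "z": -30, "roll": 0, "hand": 60}, {"x": 0, "y": 0, "z": -30, "roll": 0, "hand": 60}, {"x": 0, "y": 0, "z": -25, "roll": 0, "hand": 60}, {"x": 0, "y": 0, "z": -15, "roll": 0, "hand": 60}, {"x": 0, "y": 0, "z": -7, "roll": 0, "hand": 60}, {"x": 0, "y": 0, "z": 0, "roll": 0, "hand": 60}, {"x": 0, "y": 0, "z": 0, "roll": 0, "hand": 20}, {"x": 0, "y": 0, "z": 0, "roll": 0, "hand": 20}, {"x": 0, "y": 0, "z": 0, "roll": 0, "hand": 20}, {"x": 0, "y": 0, "z": 0, "roll": 0, "hand": 20}])

```text
time: 2.6
position: [0.4244, -0.221, 0.1059]
tool_rot: [3.088, 0.573, 0.001]
ft_force: [-0.1, -0.5, -0.2]
grip_width: 0.412
grip_force: 0.0
```

Call:
send_rows(rows=[{"x": 0, "y": 0, "z": 0, "roll": 0, "hand": 20}, {"x": 0, "y": 0, "z": 0, "roll": 0, "hand": 20}, {"x": 0, "y": 0, "z": 0, "roll": 0, "hand": 20}, {"x": 0, "y": 0, "z": 0, "roll": 0, "hand": 20}])

```text
time: 3.0
position: [0.4243, -0.221, 0.1055]
tool_rot: [3.088, 0.573, 0.001]
ft_force: [-0.3, -0.7, 1.3]
grip_width: 0.288
grip_force: 19.9
```

Call:
send_rows(rows=[{"x": 0, "y": 0, "z": 10, "roll": 0, "hand": 20}, {"x": 0, "y": 0, "z": 30, "roll": 0, "hand": 20}, {"x": 0, "y": 0, "z": 35, "roll": 0, "hand": 20}, {"x": 0, "y": 0, "z": 25, "roll": 0, "hand": 20}, {"x": 20, "y": 4, "z": 0, "roll": 0, "hand": 20}, {"x": 35, "y": 8, "z": 0, "roll": 0, "hand": 20}, {"x": 40, "y": 9, "z": 0, "roll": 0, "hand": 20}, {"x": 40, "y": 9, "z": 0, "roll": 0, "hand": 20}, {"x": 40, "y": 9, "z": 0, "roll": 0, "hand": 20}, {"x": 28.5, "y": 5.3, "z": 0, "roll": 0, "hand": 20}])

```text
time: 4.0
position: [0.6295, -0.1748, 0.2052]
tool_rot: [-3.087, -0.575, -0.0]
ft_force: [-0.4, -0.2, 0.1]
grip_width: 0.287
grip_force: 19.9
```

Call:
send_rows(rows=[{"x": 0, "y": 0, "z": -20, "roll": 0, "hand": 20}, {"x": 0, "y": 0, "z": -30, "roll": 0, "hand": 20}, {"x": 0, "y": 0, "z": 0, "roll": 0, "hand": 20}, {"x": 0, "y": 0, "z": 0, "roll": 0, "hand": 20}])

```text
time: 4.4
position: [0.627, -0.1764, 0.1551]
tool_rot: [-3.088, -0.573, 0.003]
ft_force: [0.2, -0.4, -1.1]
grip_width: 0.294
grip_force: 19.9
```

```bash
python3 - <<'E'
from h import *
f=lambda a,g:np.clip(a.astype(float)*g,0,255).astype(np.uint8)
s=get_image("scene");cv2.imwrite("pics/s1.png",cv2.resize(f(s[180:340,230:420],1.8),None,fx=3.3,fy=3.3,interpolation=2))
p=get_state()["position"];print(p); print((proj("scene",[(p[0],p[1],p[2]-.105),(p[0],p[1],p[2]-.0395)])+.5-[230,180])*3.3)
E
```

```text
[ 0.62785049 -0.17657823  0.15644999]
[[373.01739596 262.57570932]
 [378.08039175 168.18124701]]
```

View pics/s1.png

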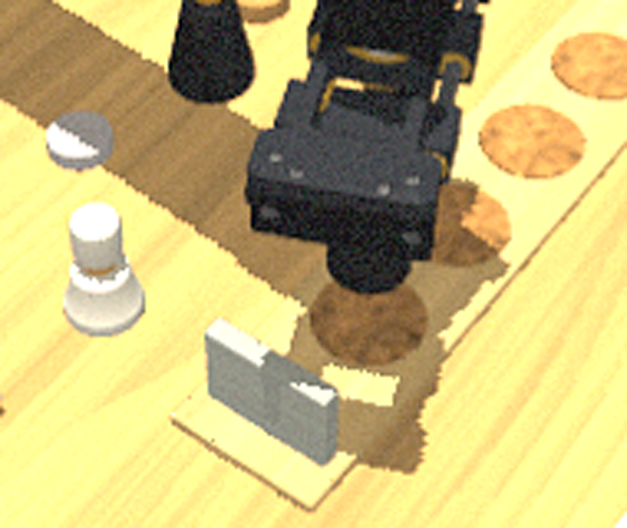

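The picture shows bell a hanging upright with its foot at crop (369,265), above the pad at crop (368,318). Checking the offset between the two.

```bash
python3 - <<'E'
from h import *
print((proj("scene",[(.6277,-.1767,.01),(.6377,-.1767,.01),(.6277,-.1667,.01)])+.5-[230,180])*3.3)
print((at("scene",369/3.3-.5+230,318.5/3.3-.5+180,.01)*1000).round(1))
E
```

```text
[[369.69935433 316.96418904]
 [386.50854088 325.75481556]
 [380.27968915 304.26718359]]
[ 627.9 -177.7   10. ]
```

Call:
send_rows(rows=[{"x": 1, "y": 0, "z": -12, "roll": 0, "hand": 20}, {"x": 0, "y": 0, "z": -12, "roll": 0, "hand": 20}, {"x": 0, "y": 0, "z": -8, "roll": 0, "hand": 20}, {"x": 0, "y": 0, "z": -4, "roll": 0, "hand": 20}, {"x": 0, "y": 0, "z": -2, "roll": 0, "hand": 20}, {"x": 0, "y": 0, "z": -1, "roll": 0, "hand": 20}, {"x": 0, "y": 0, "z": 0, "roll": 0, "hand": 20}, {"x": 0, "y": 0, "z": 0, "roll": 0, "hand": 20}])

```text
time: 5.25
position: [0.6289, -0.1765, 0.1167]
tool_rot: [3.088, 0.573, 0.001]
ft_force: [0.2, 0.3, -1.5]
grip_width: 0.293
grip_force: 19.9
```

Call:
send_rows(rows=[{"x": 0, "y": 0, "z": -0.7, "roll": 0, "hand": 20}, {"x": 0, "y": 0, "z": 0, "roll": 0, "hand": 20}, {"x": 0, "y": 0, "z": 0, "roll": 0, "hand": 20}])

```text
time: 5.55
position: [0.6286, -0.1765, 0.1157]
tool_rot: [3.089, 0.573, 0.0]
ft_force: [0.3, -0.0, -1.7]
grip_width: 0.292
grip_force: 19.9
```

Call:
send_rows(rows=[{"x": 0, "y": 0, "z": -0.5, "roll": 0, "hand": 20}, {"x": 0, "y": 0, "z": 0, "roll": 0, "hand": 20}, {"x": 0, "y": 0, "z": 0, "roll": 0, "hand": 20}])

```text
time: 5.85
position: [0.6288, -0.1765, 0.1156]
tool_rot: [3.089, 0.573, 0.001]
ft_force: [-0.4, -0.2, 2.8]
grip_width: 0.293
grip_force: 19.9
```

Contact. Release, rise, move on to bell b.

Call:
send_rows(rows=[{"x": 0, "y": 0, "z": 0, "roll": 0, "hand": 60}, {"x": 0, "y": 0, "z": 0, "roll": 0, "hand": 60}, {"x": 0, "y": 0, "z": 0, "roll": 0, "hand": 60}, {"x": 0, "y": 0, "z": 0, "roll": 0, "hand": 60}, {"x": 0, "y": 0, "z": 0, "roll": 0, "hand": 60}, {"x": 0, "y": 0, "z": 10, "roll": 0, "hand": 60}, {"x": 0, "y": 0, "z": 30, "roll": 0, "hand": 60}, {"x": 0, "y": 0, "z": 40, "roll": 0, "hand": 60}, {"x": 0, "y": 0, "z": 30, "roll": 0, "hand": 60}])

```text
time: 6.75
position: [0.6292, -0.1764, 0.2283]
tool_rot: [3.088, 0.573, 0.004]
ft_force: [1.3, -0.6, 1.1]
grip_width: 0.69
grip_force: 0.0
```

Call:
send_rows(rows=[{"x": -20, "y": 32, "z": 0, "roll": 0, "hand": 60}, {"x": -25, "y": 40, "z": 0, "roll": 0, "hand": 60}, {"x": -25, "y": 40, "z": 0, "roll": 0, "hand": 60}, {"x": -25, "y": 40, "z": 0, "roll": 0, "hand": 60}, {"x": -25, "y": 40, "z": 0, "roll": 0, "hand": 60}, {"x": -25, "y": 40, "z": 0, "roll": 0, "hand": 60}, {"x": -25, "y": 40, "z": 0, "roll": 0, "hand": 60}, {"x": 0, "y": 0, "z": 0, "roll": 0, "hand": 60}, {"x": 0, "y": 0, "z": 0, "roll": 0, "hand": 60}])

```text
time: 7.65
position: [0.4584, 0.0964, 0.2261]
tool_rot: [3.086, 0.577, 0.003]
ft_force: [-0.2, 0.0, 0.2]
grip_width: 0.685
grip_force: 0.0
```

```bash
python3 - <<'E'
from h import *
f=lambda a,g:np.clip(a.astype(float)*g,0,255).astype(np.uint8)
s=get_image("scene");cv2.imwrite("pics/s2.png",cv2.resize(f(s[80:340,200:460],1.8),None,fx=2.3,fy=2.3,interpolation=2))
print(get_state()["position"])
E
```

```text
[0.45899795 0.09523228 0.22588667]
```

View pics/s2.png

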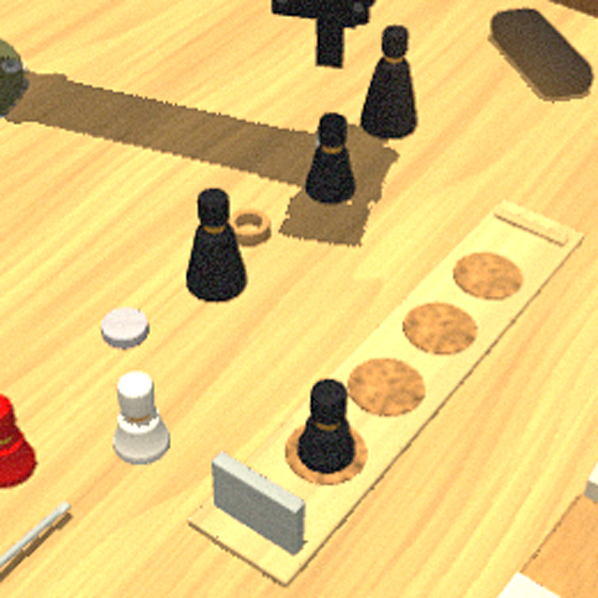

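Bell a stands centred on its pad at crop (327,450). Now bell b.

Call:
send_rows(rows=[{"x": 0, "y": 0, "z": -30, "roll": 0, "hand": 60}, {"x": 0, "y": 0, "z": -30, "roll": 0, "hand": 60}, {"x": 0, "y": 0, "z": -25, "roll": 0, "hand": 60}, {"x": 0, "y": 0, "z": -15, "roll": 0, "hand": 60}, {"x": 0, "y": 0, "z": -6, "roll": 0, "hand": 60}, {"x": 0, "y": 0, "z": 0, "roll": 0, "hand": 60}, {"x": 0, "y": 0, "z": 0, "roll": 0, "hand": 20}, {"x": 0, "y": 0, "z": 0, "roll": 0, "hand": 20}, {"x": 0, "y": 0, "z": 0, "roll": 0, "hand": 20}, {"x": 0, "y": 0, "z": 0, "roll": 0, "hand": 20}])

```text
time: 8.7
position: [0.459, 0.0955, 0.1197]
tool_rot: [3.088, 0.573, 0.002]
ft_force: [0.8, 0.3, -0.6]
grip_width: 0.416
grip_force: 0.0
```

Call:
send_rows(rows=[{"x": 0, "y": 0, "z": 0, "roll": 0, "hand": 20}, {"x": 0, "y": 0, "z": 0, "roll": 0, "hand": 20}, {"x": 0, "y": 0, "z": 0, "roll": 0, "hand": 20}, {"x": 0, "y": 0, "z": 0, "roll": 0, "hand": 20}])

```text
time: 9.1
position: [0.4587, 0.0957, 0.1193]
tool_rot: [3.089, 0.573, 0.001]
ft_force: [-0.3, 0.9, 2.5]
grip_width: 0.293
grip_force: 20.0
```

Call:
send_rows(rows=[{"x": 0, "y": 0, "z": 10, "roll": 0, "hand": 20}, {"x": 0, "y": 0, "z": 30, "roll": 0, "hand": 20}, {"x": 0, "y": 0, "z": 30, "roll": 0, "hand": 20}, {"x": 20, "y": -20, "z": 20, "roll": 0, "hand": 20}, {"x": 30, "y": -34, "z": 0, "roll": 0, "hand": 20}, {"x": 32, "y": -37, "z": 0, "roll": 0, "hand": 20}, {"x": 32, "y": -37, "z": 0, "roll": 0, "hand": 20}, {"x": 32, "y": -37, "z": 0, "roll": 0, "hand": 20}, {"x": 26.7, "y": -27.4, "z": 0, "roll": 0, "hand": 20}])

```text
time: 10.0
position: [0.6322, -0.1008, 0.2089]
tool_rot: [3.089, 0.568, -0.001]
ft_force: [0.3, 0.9, -1.5]
grip_width: 0.294
grip_force: 20.0
```

Call:
send_rows(rows=[{"x": 0, "y": 0, "z": -25, "roll": 0, "hand": 20}, {"x": 0, "y": 0, "z": -20, "roll": 0, "hand": 20}, {"x": 0, "y": 0, "z": -10, "roll": 0, "hand": 20}, {"x": 0, "y": 0, "z": 0, "roll": 0, "hand": 20}, {"x": 0, "y": 0, "z": 0, "roll": 0, "hand": 20}])

```text
time: 10.5
position: [0.6315, -0.0967, 0.1549]
tool_rot: [3.088, 0.574, 0.001]
ft_force: [-0.2, -0.2, -1.6]
grip_width: 0.288
grip_force: 20.0
```

```bash
python3 - <<'E'
from h import *
f=lambda a,g:np.clip(a.astype(float)*g,0,255).astype(np.uint8)
s=get_image("scene");cv2.imwrite("pics/s3.png",cv2.resize(f(s[170:320,280:440],1.8),None,fx=3.6,fy=3.6,interpolation=2))
p=get_state()["position"];print(p); print((proj("scene",[(p[0],p[1],p[2]-.1193),(.6313,-.0967,.01)])+.5-[280,170])*3.6)
E
```

```text
[ 0.6318951  -0.09672264  0.15547019]
[[322.2093942  242.94001045]
 [317.33681156 279.44859792]]
```

View pics/s3.png

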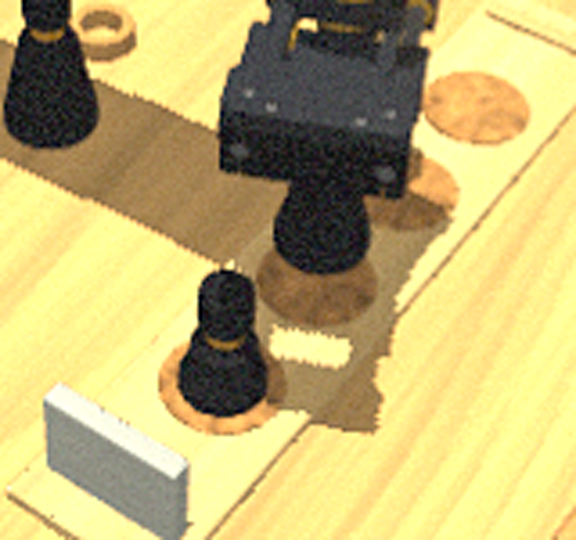

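Bell b hangs as predicted (foot centre at crop (322,240)). Lowering it now.

Call:
send_rows(rows=[{"x": 0, "y": 0, "z": -10, "roll": 0, "hand": 20}, {"x": 0, "y": 0, "z": -8, "roll": 0, "hand": 20}, {"x": 0, "y": 0, "z": -4, "roll": 0, "hand": 20}, {"x": 0, "y": 0, "z": -2, "roll": 0, "hand": 20}, {"x": 0, "y": 0, "z": -1, "roll": 0, "hand": 20}, {"x": 0, "y": 0, "z": 0, "roll": 0, "hand": 20}, {"x": 0, "y": 0, "z": 0, "roll": 0, "hand": 20}])

```text
time: 11.25
position: [0.6316, -0.0967, 0.1294]
tool_rot: [3.089, 0.573, 0.001]
ft_force: [0.5, -0.3, 0.8]
grip_width: 0.293
grip_force: 20.0
```

Call:
send_rows(rows=[{"x": 0, "y": 0, "z": -0.7, "roll": 0, "hand": 20}, {"x": 0, "y": 0, "z": 0, "roll": 0, "hand": 20}, {"x": 0, "y": 0, "z": 0, "roll": 0, "hand": 20}])

```text
time: 11.55
position: [0.6318, -0.0966, 0.1293]
tool_rot: [3.089, 0.573, 0.002]
ft_force: [-1.7, 1.1, 6.2]
grip_width: 0.293
grip_force: 20.0
```

Call:
send_rows(rows=[{"x": 0, "y": 0, "z": 0, "roll": 0, "hand": 60}, {"x": 0, "y": 0, "z": 0, "roll": 0, "hand": 60}, {"x": 0, "y": 0, "z": 0, "roll": 0, "hand": 60}, {"x": 0, "y": 0, "z": 0, "roll": 0, "hand": 60}, {"x": 0, "y": 0, "z": 0, "roll": 0, "hand": 60}, {"x": 0, "y": 0, "z": 10, "roll": 0, "hand": 60}, {"x": 0, "y": 0, "z": 30, "roll": 0, "hand": 60}, {"x": 0, "y": 0, "z": 45, "roll": 0, "hand": 60}, {"x": 0, "y": 0, "z": 35, "roll": 0, "hand": 60}])

```text
time: 12.45
position: [0.6317, -0.0967, 0.2515]
tool_rot: [3.088, 0.573, 0.003]
ft_force: [0.7, 0.0, 0.2]
grip_width: 0.693
grip_force: 0.0
```

Call:
send_rows(rows=[{"x": -25, "y": 5, "z": 0, "roll": 0, "hand": 60}, {"x": -40, "y": 6, "z": 0, "roll": 0, "hand": 60}, {"x": -40, "y": 6, "z": 0, "roll": 0, "hand": 60}, {"x": -40, "y": 6, "z": 0, "roll": 0, "hand": 60}, {"x": -38.7, "y": 6.7, "z": 0, "roll": 0, "hand": 60}, {"x": 0, "y": 0, "z": 0, "roll": 0, "hand": 60}, {"x": 0, "y": 0, "z": 0, "roll": 0, "hand": 60}])

```text
time: 13.15
position: [0.4476, -0.0673, 0.2495]
tool_rot: [3.086, 0.572, 0.003]
ft_force: [-0.3, 0.8, 1.4]
grip_width: 0.687
grip_force: 0.0
```

Call:
send_rows(rows=[{"x": 0, "y": 0, "z": -30, "roll": 0, "hand": 60}, {"x": 0, "y": 0, "z": -35, "roll": 0, "hand": 60}, {"x": 0, "y": 0, "z": -30, "roll": 0, "hand": 60}, {"x": 0, "y": 0, "z": -14, "roll": 0, "hand": 60}, {"x": 0, "y": 0, "z": -7, "roll": 0, "hand": 60}, {"x": 0, "y": 0, "z": 0, "roll": 0, "hand": 60}, {"x": 0, "y": 0, "z": 0, "roll": 0, "hand": 20}, {"x": 0, "y": 0, "z": 0, "roll": 0, "hand": 20}, {"x": 0, "y": 0, "z": 0, "roll": 0, "hand": 20}, {"x": 0, "y": 0, "z": 0, "roll": 0, "hand": 20}])

```text
time: 14.15
position: [0.448, -0.0673, 0.133]
tool_rot: [3.088, 0.573, 0.002]
ft_force: [0.4, 0.1, -0.3]
grip_width: 0.411
grip_force: 0.0
```

Call:
send_rows(rows=[{"x": 0, "y": 0, "z": 0, "roll": 0, "hand": 20}, {"x": 0, "y": 0, "z": 0, "roll": 0, "hand": 20}, {"x": 0, "y": 0, "z": 0, "roll": 0, "hand": 20}, {"x": 0, "y": 0, "z": 0, "roll": 0, "hand": 20}])

```text
time: 14.55
position: [0.4479, -0.0676, 0.1327]
tool_rot: [3.088, 0.572, 0.001]
ft_force: [0.8, -2.3, 1.8]
grip_width: 0.29
grip_force: 20.0
```

Call:
send_rows(rows=[{"x": 0, "y": 0, "z": 10, "roll": 0, "hand": 20}, {"x": 0, "y": 0, "z": 30, "roll": 0, "hand": 20}, {"x": 0, "y": 0, "z": 30, "roll": 0, "hand": 20}, {"x": 15, "y": 5, "z": 20, "roll": 0, "hand": 20}, {"x": 30, "y": 9, "z": 0, "roll": 0, "hand": 20}, {"x": 40, "y": 10, "z": 0, "roll": 0, "hand": 20}, {"x": 40, "y": 10, "z": 0, "roll": 0, "hand": 20}, {"x": 38, "y": 10, "z": 0, "roll": 0, "hand": 20}, {"x": 24, "y": 6.6, "z": 0, "roll": 0, "hand": 20}])

```text
time: 15.45
position: [0.6362, -0.0153, 0.2216]
tool_rot: [-3.086, -0.574, 0.001]
ft_force: [-0.5, -0.6, -3.3]
grip_width: 0.29
grip_force: 20.0
```

Call:
send_rows(rows=[{"x": 0, "y": 0, "z": -25, "roll": 0, "hand": 20}, {"x": 0, "y": 0, "z": -20, "roll": 0, "hand": 20}, {"x": 0, "y": 0, "z": -10, "roll": 0, "hand": 20}, {"x": 0, "y": 0, "z": 0, "roll": 0, "hand": 20}, {"x": 0, "y": 0, "z": 0, "roll": 0, "hand": 20}])

```text
time: 15.95
position: [0.6347, -0.0166, 0.168]
tool_rot: [-3.089, -0.573, -0.001]
ft_force: [0.4, 0.5, -2.1]
grip_width: 0.295
grip_force: 20.0
```

```bash
python3 - <<'E'
from h import *
f=lambda a,g:np.clip(a.astype(float)*g,0,255).astype(np.uint8)
s=get_image("scene");cv2.imwrite("pics/s4.png",cv2.resize(f(s[150:310,300:460],1.8),None,fx=3.6,fy=3.6,interpolation=2))
p=get_state()["position"];print(p); print((proj("scene",[(p[0],p[1],p[2]-.1328),(.6349,-.0168,.01)])+.5-[300,150])*3.6)
E
```

```text
[ 0.63508166 -0.01655855  0.16865131]
[[334.81716425 223.41206132]
 [329.12903256 259.92462417]]
```

View pics/s4.png

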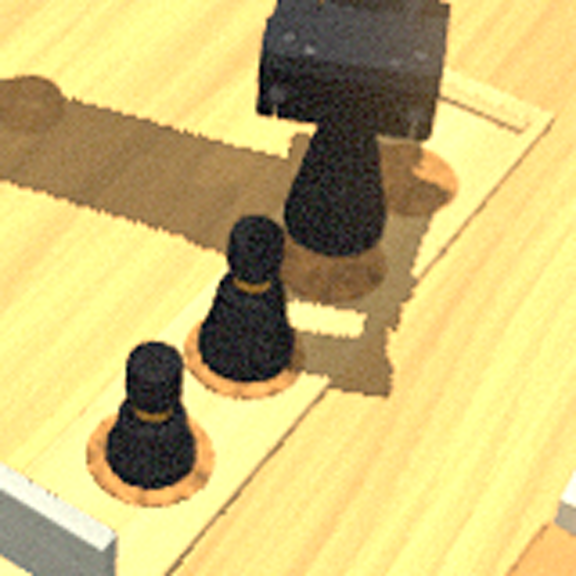

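Bell b stands centred, and bell c hangs as predicted (foot at crop (335,222)). Lowering c now.

Call:
send_rows(rows=[{"x": 0, "y": 0, "z": -10, "roll": 0, "hand": 20}, {"x": 0, "y": 0, "z": -8, "roll": 0, "hand": 20}, {"x": 0, "y": 0, "z": -4, "roll": 0, "hand": 20}, {"x": 0, "y": 0, "z": -2, "roll": 0, "hand": 20}, {"x": 0, "y": 0, "z": -1, "roll": 0, "hand": 20}, {"x": 0, "y": 0, "z": 0, "roll": 0, "hand": 20}, {"x": 0, "y": 0, "z": 0, "roll": 0, "hand": 20}])

```text
time: 16.7
position: [0.635, -0.0165, 0.1428]
tool_rot: [3.089, 0.573, 0.002]
ft_force: [-0.7, -0.1, -0.8]
grip_width: 0.285
grip_force: 20.0
```

Call:
send_rows(rows=[{"x": 0, "y": 0, "z": -0.5, "roll": 0, "hand": 20}, {"x": 0, "y": 0, "z": 0, "roll": 0, "hand": 20}, {"x": 0, "y": 0, "z": 0, "roll": 0, "hand": 20}])

```text
time: 17.0
position: [0.6351, -0.0166, 0.1427]
tool_rot: [3.088, 0.573, 0.002]
ft_force: [-0.4, 0.8, 3.4]
grip_width: 0.294
grip_force: 20.0
```

Call:
send_rows(rows=[{"x": 0, "y": 0, "z": 0, "roll": 0, "hand": 60}, {"x": 0, "y": 0, "z": 0, "roll": 0, "hand": 60}, {"x": 0, "y": 0, "z": 0, "roll": 0, "hand": 60}, {"x": 0, "y": 0, "z": 0, "roll": 0, "hand": 60}, {"x": 0, "y": 0, "z": 0, "roll": 0, "hand": 60}, {"x": 0, "y": 0, "z": 10, "roll": 0, "hand": 60}, {"x": 0, "y": 0, "z": 30, "roll": 0, "hand": 60}, {"x": 0, "y": 0, "z": 45, "roll": 0, "hand": 60}, {"x": 0, "y": 0, "z": 40, "roll": 0, "hand": 60}])

```text
time: 17.9
position: [0.6345, -0.0164, 0.2693]
tool_rot: [3.089, 0.573, 0.001]
ft_force: [1.1, 0.6, 0.7]
grip_width: 0.69
grip_force: 0.0
```

Call:
send_rows(rows=[{"x": -20, "y": 25, "z": 0, "roll": 0, "hand": 60}, {"x": -30, "y": 38, "z": 0, "roll": 0, "hand": 60}, {"x": -30, "y": 38, "z": 0, "roll": 0, "hand": 60}, {"x": -30, "y": 38, "z": 0, "roll": 0, "hand": 60}, {"x": -30, "y": 38, "z": 0, "roll": 0, "hand": 60}, {"x": -30, "y": 38, "z": 0, "roll": 0, "hand": 60}, {"x": -16, "y": 24, "z": 0, "roll": 0, "hand": 60}, {"x": 0, "y": 0, "z": 0, "roll": 0, "hand": 60}, {"x": 0, "y": 0, "z": 0, "roll": 0, "hand": 60}])

```text
time: 18.8
position: [0.4485, 0.2229, 0.2677]
tool_rot: [3.087, 0.576, 0.003]
ft_force: [0.4, -0.9, 0.0]
grip_width: 0.687
grip_force: 0.0
```

Call:
send_rows(rows=[{"x": 0, "y": 0, "z": -30, "roll": 0, "hand": 60}, {"x": 0, "y": 0, "z": -35, "roll": 0, "hand": 60}, {"x": 0, "y": 0, "z": -30, "roll": 0, "hand": 60}, {"x": 0, "y": 0, "z": -16, "roll": 0, "hand": 60}, {"x": 0, "y": 0, "z": -9, "roll": 0, "hand": 60}, {"x": 0, "y": 0, "z": 0, "roll": 0, "hand": 60}, {"x": 0, "y": 0, "z": 0, "roll": 0, "hand": 20}, {"x": 0, "y": 0, "z": 0, "roll": 0, "hand": 20}, {"x": 0, "y": 0, "z": 0, "roll": 0, "hand": 20}, {"x": 0, "y": 0, "z": 0, "roll": 0, "hand": 20}])

```text
time: 19.8
position: [0.449, 0.2225, 0.1475]
tool_rot: [3.089, 0.573, 0.002]
ft_force: [0.3, 1.0, 0.4]
grip_width: 0.411
grip_force: 0.0
```

Call:
send_rows(rows=[{"x": 0, "y": 0, "z": 0, "roll": 0, "hand": 20}, {"x": 0, "y": 0, "z": 0, "roll": 0, "hand": 20}, {"x": 0, "y": 0, "z": 0, "roll": 0, "hand": 20}, {"x": 0, "y": 0, "z": 0, "roll": 0, "hand": 20}])

```text
time: 20.2
position: [0.4487, 0.2228, 0.1472]
tool_rot: [-3.089, -0.573, -0.001]
ft_force: [-0.5, 0.6, 0.9]
grip_width: 0.292
grip_force: 20.0
```

Call:
send_rows(rows=[{"x": 0, "y": 0, "z": 10, "roll": 0, "hand": 20}, {"x": 0, "y": 0, "z": 30, "roll": 0, "hand": 20}, {"x": 0, "y": 0, "z": 30, "roll": 0, "hand": 20}, {"x": 15, "y": -12, "z": 20, "roll": 0, "hand": 20}, {"x": 30, "y": -26, "z": 0, "roll": 0, "hand": 20}, {"x": 36, "y": -31, "z": 0, "roll": 0, "hand": 20}, {"x": 36, "y": -31, "z": 0, "roll": 0, "hand": 20}, {"x": 34, "y": -29, "z": 0, "roll": 0, "hand": 20}, {"x": 25, "y": -20, "z": 0, "roll": 0, "hand": 20}, {"x": 13.8, "y": -10.7, "z": 0, "roll": 0, "hand": 20}])

```text
time: 21.2
position: [0.6401, 0.0582, 0.2359]
tool_rot: [3.089, 0.565, -0.002]
ft_force: [-0.3, -0.4, -2.1]
grip_width: 0.289
grip_force: 20.0
```

Call:
send_rows(rows=[{"x": 0, "y": 0, "z": -25, "roll": 0, "hand": 20}, {"x": 0, "y": 0, "z": -20, "roll": 0, "hand": 20}, {"x": 0, "y": 0, "z": -10, "roll": 0, "hand": 20}, {"x": 0, "y": 0, "z": 0, "roll": 0, "hand": 20}, {"x": 0, "y": 0, "z": 0, "roll": 0, "hand": 20}])

```text
time: 21.7
position: [0.6386, 0.0628, 0.1825]
tool_rot: [3.089, 0.573, 0.001]
ft_force: [0.3, 0.3, -1.9]
grip_width: 0.292
grip_force: 20.0
```

```bash
python3 - <<'E'
from h import *
f=lambda a,g:np.clip(a.astype(float)*g,0,255).astype(np.uint8)
s=get_image("scene");cv2.imwrite("pics/s5.png",cv2.resize(f(s[130:290,310:470],1.8),None,fx=3.6,fy=3.6,interpolation=2))
p=get_state()["position"];print(p); print((proj("scene",[(p[0],p[1],p[2]-.1472),(.6385,.0631,.01)])+.5-[310,130])*3.6)
E
```

```text
[0.63892112 0.06292434 0.18314129]
[[374.92403243 214.06848006]
 [368.15647684 249.69591177]]
```

View pics/s5.png

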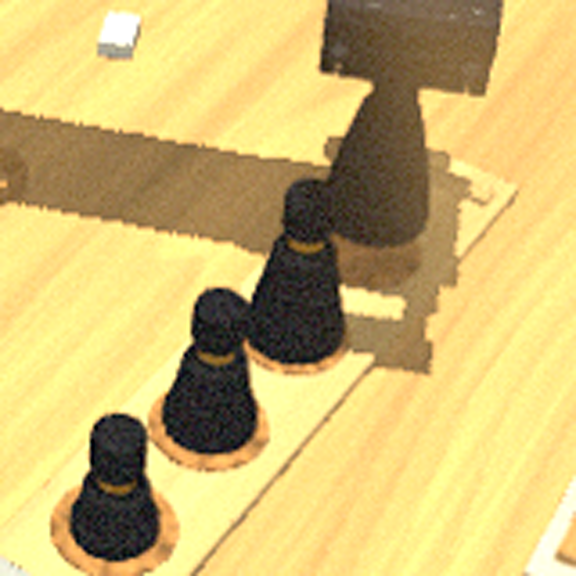

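Bell c stands centred. Bell d hangs as predicted, its foot's right edge at crop x 428. Lowering d now.

Call:
send_rows(rows=[{"x": 0, "y": 0, "z": -10, "roll": 0, "hand": 20}, {"x": 0, "y": 0, "z": -8, "roll": 0, "hand": 20}, {"x": 0, "y": 0, "z": -4, "roll": 0, "hand": 20}, {"x": 0, "y": 0, "z": -2, "roll": 0, "hand": 20}, {"x": 0, "y": 0, "z": -1, "roll": 0, "hand": 20}, {"x": 0, "y": 0, "z": 0, "roll": 0, "hand": 20}, {"x": 0, "y": 0, "z": 0, "roll": 0, "hand": 20}])

```text
time: 22.45
position: [0.6385, 0.0629, 0.1574]
tool_rot: [3.089, 0.573, 0.001]
ft_force: [-1.4, -0.6, 1.4]
grip_width: 0.288
grip_force: 20.0
```

Call:
send_rows(rows=[{"x": 0, "y": 0, "z": -0.5, "roll": 0, "hand": 20}, {"x": 0, "y": 0, "z": 0, "roll": 0, "hand": 20}, {"x": 0, "y": 0, "z": 0, "roll": 0, "hand": 20}])

```text
time: 22.75
position: [0.6387, 0.063, 0.1574]
tool_rot: [3.089, 0.573, 0.001]
ft_force: [-3.1, -0.4, 5.4]
grip_width: 0.291
grip_force: 20.0
```

Call:
send_rows(rows=[{"x": 0, "y": 0, "z": 0, "roll": 0, "hand": 60}, {"x": 0, "y": 0, "z": 0, "roll": 0, "hand": 60}, {"x": 0, "y": 0, "z": 0, "roll": 0, "hand": 60}, {"x": 0, "y": 0, "z": 0, "roll": 0, "hand": 60}, {"x": 0, "y": 0, "z": 0, "roll": 0, "hand": 60}, {"x": 0, "y": 0, "z": 10, "roll": 0, "hand": 60}, {"x": 0, "y": 0, "z": 30, "roll": 0, "hand": 60}, {"x": 0, "y": 0, "z": 40, "roll": 0, "hand": 60}, {"x": 0, "y": 0, "z": 40, "roll": 0, "hand": 60}])

```text
time: 23.65
position: [0.6381, 0.0628, 0.2782]
tool_rot: [-3.089, -0.573, 0.0]
ft_force: [0.0, -0.1, 1.1]
grip_width: 0.688
grip_force: 0.0
```

Call:
send_rows(rows=[{"x": -20, "y": 30, "z": 0, "roll": 0, "hand": 60}, {"x": -30, "y": 38, "z": 0, "roll": 0, "hand": 60}, {"x": -30, "y": 38, "z": 0, "roll": 0, "hand": 60}, {"x": -30, "y": 38, "z": 0, "roll": 0, "hand": 60}, {"x": -30, "y": 38, "z": 0, "roll": 0, "hand": 60}, {"x": 0, "y": 0, "z": 0, "roll": 0, "hand": 60}, {"x": 0, "y": 0, "z": 0, "roll": 0, "hand": 60}, {"x": 0, "y": 0, "z": 0, "roll": 0, "hand": 60}])

```text
time: 24.45
position: [0.4993, 0.2437, 0.2768]
tool_rot: [3.089, 0.57, 0.001]
ft_force: [0.4, -0.7, -0.0]
grip_width: 0.685
grip_force: 0.0
```

```bash
python3 - <<'E'
from h import *
f=lambda a,g:np.clip(a.astype(float)*g,0,255).astype(np.uint8)
s=get_image("scene");t=get_image("top")
a=cv2.resize(f(s[140:330,270:470],1.8),None,fx=2,fy=2,interpolation=2);b=cv2.resize(f(t[105:175,235:435],1.6),None,fx=2,fy=2,interpolation=2)
cv2.imwrite("pics/fin.png",np.vstack([a,b]))
E
```

```text
(no output)
```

View pics/fin.png

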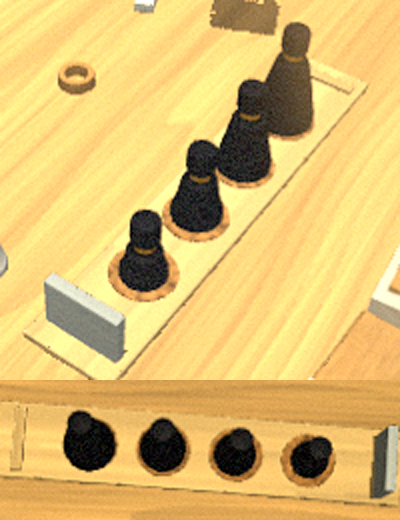

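All four stand upright and centred on their pads, rising away from the stop: crop (144,270), (197,215), (246,160) and (290,115).

```bash
python3 -c "from bench import *;print(close_job())"
```

```text
the job is handed in; nothing more can be done
None
```

The four black bells stand upright and centred on the cork pads, shortest next to the steel end stop and rising to the tallest at the far end; none was knocked over, and the job was handed in at about 25 s.

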